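# Roll the instrument canister into its V-rest

### The arm

A 6-joint arm with a two-finger parallel gripper is mounted at the origin on the work surface. World frame = base frame: x ahead of the robot, y to its left, z up, the work surface at z = 0. Lengths are in m, angles in rad, forces in N, time in s.
With the tool pointing down it reaches from about 0.275 to 0.725 m from the base axis. Payload 15.9 kg.
Tool frame: the origin (TCP) lies at the centre of the arm's flange, where the gripper is bolted on; the fingertips stand 173 mm ahead of it and the grasp point (between the pads) lies tcp_to_grasp ahead of it (tcp_to_grasp is the distance from the TCP to the grasp point, in m); z points along the fingers, y is the direction in which the jaws open and shut (so a half turn about z gives the same grasp; the last joint's range is limited). The gripper opens to 85 mm and grips with 20 to 120 N. Pads are 22 mm wide; open, the fingers measure 114 mm over their backs; the gripper's body (76 mm by 85 mm) begins 54 mm behind the grasp point. The pads swing forward as they close: fully open they stand 13 mm farther back than shut.
Start: joints at [-1.177, 0.213, -0.034, 1.323, 0, 1.571], TCP at [0.192, -0.462, 0.405] pointing down, gripper open.
Joint ranges: [-2.98, 2.98], [-0.74, 1.72], [-1.14, 1.35], [-2.1, 2.04], [-1.57, 1.44], [-3.14, 3.14]. Speed limits (rad/s): [1.89, 1.89, 2.39, 2.57, 3.14, 3.14].

### API

Orientations are given as a rotation vector (axis times angle).
In Python, from workcell import * gives the robot as it stands. The module is installed in compiled form; this text tells all that it offers.
- The arm moves only by the tool apply_moves, never from a script. Its argument "rows" is one flat list of numbers, 7 for each row, row after row: the turn, a rotation vector about the tool's x, y, z in degrees, then the shift along the tool's x, y, z in cm, then the finger opening in cm, from 0 to 8.54. A call has 1 to 5 rows; each row is the pose to reach, as a shift and turn from the pose commanded when the call began, along the tool's axes at that moment; what a row does not reach only later rows make up. A row lasts 1/8 s, in which the tool goes at most 62.5 mm and 10.7 degrees, less where a joint would pass 70% of its speed; a pose out of reach is approached as far as the arm can. A call with a gripper value outside its range is refused whole. The fingers move at their own pace and stop on an object; "grip_force" is the grip in N (left out, the last holds). Time passes only in rows, so rows that repeat a pose let the fingers close. It gives the time, the measured TCP pose, the force and the opening at its end, in the units of the state.
- read_state(): the state, without advancing time (a new reading comes with each control period).
- get_image(name): name is "scene" or "top" or "wrist"; returns a dict with "color" (400x640x3 uint8, blue, green, red), "range_z" (400x640 float32, m along the optical axis (not along the pixel's ray), 0 where there is no reading), "fovy" (degrees; the focal length in pixels is half the picture's height over the tangent of half this angle, whatever the lens; pixels are square), "cx", "cy" (the principal point, pixels), "R" (3x3) and "t" (3): a world point X has camera coordinates R X + t. Camera axes: x right, y down, z forward; pixel columns grow to the right and rows downward; lengths in m; the calibration is good to about 2 mm. A picture is of the moment at which its call begins.
- sign_off(): hands the job in, once; it reports no verdict.
The state is a dict: "time_s": time; "qpos": joint angles; "dq": joint speeds; "joint_torque": joint torques, N m; "position": TCP position; "tool_rot": TCP orientation; "contact_force": force on the tool from outside, world axes, zero at the start; "moment": the same for the moment, N m; "gripper_width": finger opening in m.
Only numpy, scipy, OpenCV 4.12 (cv2) and the standard library are available. Lean on these libraries where they do the work, as an engineer would, in place of code of your own. Each camera call takes 0.05 s, during which the arm holds its last target.

### The job

The round metal instrument canister lies loose on the steel counter. Push it by its side with the fingers so that it rolls over the counter and up the ramp of the blue V-rest, gently and under control, until it drops into the groove and lies still there, fully between the groove's ends; then take the hand away. Do not lift or carry the canister, and leave the jar, the bowl, the bottle and the cup where they stand.

Things in the scene. Friction and masses are not known exactly. Their poses are not given: they have to be found in the camera images.
- canister: closed aluminium cylinder lying on its side, 50 mm across, 150 mm long, about 0.35 kg, smooth; green end bands, orange stripe lengthwise; rolls easily. Origin on its axis at mid-length, 25 mm above the counter at first. x runs along it; z points up at first (through the stripe); y, z turn as it rolls. Starts 230 to 320 mm from the groove on either side, parallel within 0.2 rad, lengthwise within 20 mm.
- rest: blue V-rest fixed to the counter, 220 mm long along its x (the groove), 160 mm wide along y, alike from both sides, groove lined white, open at the ends. Origin on the counter under the groove's middle. A ramp rises from y = +-80 mm at 11.5 degrees to a crest 12 mm high, flat from y = +-20 to +-16 mm; then faces fall at 30 degrees to the groove's bottom at y = 0, 3 mm above the counter.
- seat (a point): point on the V-rest, in the middle of the groove, where the canister's axis lies when it is seated: y = 0 of the V-rest, 32 mm above the counter (the axis is 37 mm up while it crosses the crest)
- pill_jar: bystander: amber jar with a cap, 48 mm in diameter, 70 mm tall, standing beyond the work; origin at the centre of its underside
- bowl: bystander: steel bowl, 96 mm across, 45 mm tall, standing beyond the work; origin at the centre of its underside
- spray_bottle: bystander: white bottle with a blue cap, 60 mm in diameter, 130 mm tall, at the right; origin at the centre of its underside
- cup: bystander: yellow plastic cup, 64 mm across, 75 mm tall, at the left; origin at the centre of its underside
Not all that is in view belongs to the job. Leave any purple, turquoise or yellow look-alike of the canister alone.

How it is judged:
By the outcome, as a careful person would: the job done as asked, in the order asked, and still so for the second after the job is handed in, with the robot touching nothing.
It also fails if it takes over 48 s, if anything falls off the work surface, if the arm or the gripper's body presses on something with over 40 N, if the wrist force passes 120 N, or if a joint passes its speed limit or range.

## Working session

There is one attempt and no reset: what is moved stays moved. The work goes in short steps, Python scripts to look and compute and a tool call to move; the robot and the scene stay as the last step left them, time stands still between calls to the robot, and variables do not carry over. Pictures are saved under pics/ and viewed, and the job is handed in when it is done.

Besides the shell and the picture viewer there is one more tool, called by a JSON object that holds its "api" and its "payload", one argument or row to a line. apply_moves: Moves the arm, as the interface text tells. Its arguments: {"type":"object","properties":{"rows":{"type":"array"},"grip_force":{"type":"number"}},"required":["rows"]}

```bash
mkdir -p pics; python3 - <<'E'
from workcell import *
import cv2
s=read_state(); print({k:s[k] for k in s})
for n in ["scene","top"]:
    im=get_image(n); cv2.imwrite(f"pics/{n}0.png",im["color"]); print(n,im["fovy"],im["cx"],im["cy"],im["R"],im["t"])
E
```

```text
{'time_s': 0.0, 'qpos': array([-1.17702886e+00,  2.13354013e-01, -3.50581280e-02,  1.32350316e+00,
        1.54290259e-05,  1.57081258e+00]), 'dq': array([ 0.00086739,  0.00106849, -0.00035908,  0.00064347,  0.00015464,
       -0.00011788]), 'joint_torque': array([-2.03837844e-03, -6.86140394e+01,  4.87132466e+01,  1.70652318e-02,
       -1.39473914e-04, -2.44155211e-05]), 'position': array([ 0.19178021, -0.46159716,  0.40421751]), 'tool_rot': array([-3.07982586e+00, -6.14299903e-01,  3.19960929e-04]), 'contact_force': array([ 0.65928603, -0.31840356, -1.17514371]), 'moment': array([-0.01989931,  0.00142184, -0.06657659]), 'gripper_width': 0.08521915880158909}
scene 46.430266313663495 323.0543901779401 199.55678182301372 [[-0.17372596  0.98479136  0.00229644]
 [ 0.55375635  0.09961533 -0.82669867]
 [-0.81435446 -0.14234736 -0.56264024]] [ 0.09852749 -0.27217207  2.02159304]
top 52.247746935652316 326.0944115783213 204.14015605098854 [[-0.02267002 -0.99969927  0.00935078]
 [-0.99733745  0.02196604 -0.06953779]
 [ 0.06931148 -0.0109023  -0.99753549]] [-6.19215932e-04  5.72842958e-01  1.15990293e+00]
```

View pics/scene0.png

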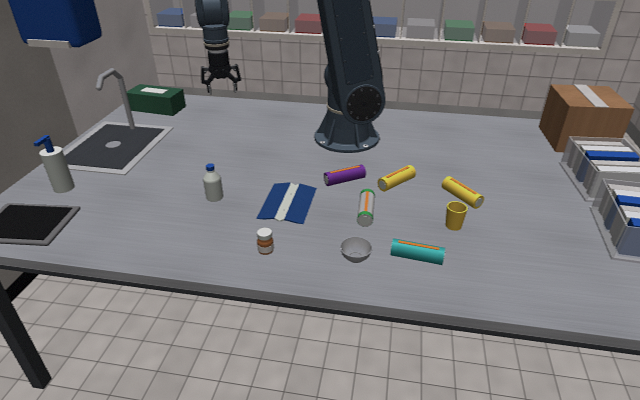

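View pics/top0.png

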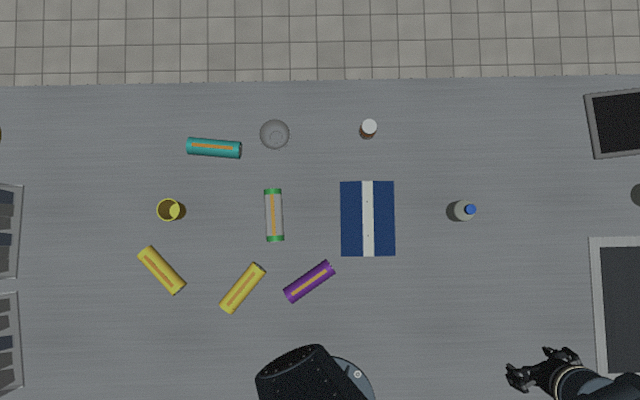

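The canister (green bands) is at top px ~(274,215), left (+y) of the rest at ~(368,218). Purple and yellow look-alikes lie nearby on the robot's side. Next I measure.

```bash
cat > h.py <<'E'
from workcell import *
import cv2, numpy as np
def K(im):
    f=im["color"].shape[0]/2/np.tan(np.radians(im["fovy"])/2); return f
def ray(im,u,v):
    f=K(im); d=im["R"].T@np.array([(u-im["cx"])/f,(v-im["cy"])/f,1.]); return -im["R"].T@im["t"],d
def onplane(im,u,v,z):
    c,d=ray(im,u,v); return c+d*(z-c[2])/d[2]
def tri(a,b):
    c1,d1=a;c2,d2=b; A=np.stack([d1,-d2],1); s,*_=np.linalg.lstsq(A,c2-c1,rcond=None)
    p=c1+s[0]*d1;q=c2+s[1]*d2; return (p+q)/2,np.linalg.norm(p-q)
def mask(im,lo,hi,s):
    h=cv2.cvtColor(im["color"],cv2.COLOR_BGR2HSV); return cv2.inRange(h,lo,hi)
def blobs(m,mina=15):
    n,l,st,c=cv2.connectedComponentsWithStats(m); return [(st[i,4],c[i],l==i) for i in range(1,n) if st[i,4]>=mina]
def cloud(im,m):
    v,u=np.nonzero(m&(im["range_z"]>0)); z=im["range_z"][v,u].astype(float); f=K(im)
    p=np.stack([(u-im["cx"])/f*z,(v-im["cy"])/f*z,z],1); return (p-im["t"])@im["R"]
E
python3 - <<'E'
from h import *
S={}
for n in ["top","scene"]:
    im=get_image(n)
    print(n)
    for nm,lo,hi in [("green",(50,90,60),(75,255,255)),("blue",(105,120,40),(125,255,255)),("purple",(130,80,40),(155,255,255)),("yellow",(22,120,80),(33,255,255)),("orange",(8,130,120),(20,255,255)),("turq",(80,100,60),(98,255,255))]:
        for a,c,m in blobs(mask(im,lo,hi,0)):
            p=cloud(im,m)
            print(nm,a,c.round(1), np.median(p,0).round(3) if len(p) else None, p.min(0).round(3) if len(p) else None,p.max(0).round(3) if len(p) else None)
E
```

```text
top
green 82 [271.9 190.9] [0.612 0.139 0.047] [0.605 0.117 0.001] [0.625 0.163 0.054]
green 87 [275.  237.9] [0.479 0.132 0.047] [0.471 0.111 0.031] [0.487 0.156 0.054]
blue 1558 [350.9 218.6] [ 0.529 -0.085  0.007] [ 0.424 -0.116 -0.004] [ 0.64  -0.054  0.018]
blue 1507 [383.6 217.8] [ 0.53  -0.18   0.008] [ 0.422 -0.213 -0.005] [ 0.638 -0.15   0.019]
blue 87 [470.1 208.8] [ 0.544 -0.391  0.13 ] [ 0.533 -0.404  0.099] [ 0.559 -0.379  0.136]
purple 708 [308.2 281. ] [0.357 0.042 0.046] [ 0.299 -0.031 -0.003] [0.414 0.114 0.057]
yellow 321 [168.7 208.8] [0.569 0.436 0.043] [ 0.535  0.391 -0.   ] [0.593 0.48  0.08 ]
yellow 803 [160.9 269.1] [0.4   0.452 0.046] [ 0.33   0.39  -0.002] [0.464 0.535 0.055]
yellow 796 [241.5 288.1] [0.342 0.228 0.046] [ 0.274  0.163 -0.003] [0.413 0.299 0.055]
yellow 86 [309.  281.5] [0.357 0.038 0.051] [ 0.322 -0.006  0.043] [0.387 0.087 0.055]
orange 94 [211.  145.7] [0.743 0.309 0.051] [0.736 0.252 0.045] [0.753 0.364 0.057]
orange 31 [271.7 203. ] [0.577 0.139 0.051] [0.554 0.136 0.048] [0.6   0.142 0.059]
orange 125 [158.  270.6] [0.396 0.458 0.051] [
[... 1421 characters left out ...]
-0.005] [0.42  0.294 0.053]
yellow 456 [461.  191.4] [0.417 0.453 0.039] [0.334 0.392 0.004] [0.471 0.525 0.053]
yellow 435 [455.3 214.8] [0.586 0.423 0.053] [0.533 0.394 0.001] [0.602 0.453 0.079]
orange 36 [345.1 168.8] [0.356 0.045 0.05 ] [ 0.327 -0.003  0.045] [0.389 0.092 0.054]
orange 52 [396.4 171.9] [0.344 0.228 0.051] [0.305 0.194 0.044] [0.385 0.269 0.055]
orange 60 [463.5 185.7] [0.399 0.46  0.05 ] [0.356 0.42  0.045] [0.439 0.499 0.054]
orange 44 [366.1 200.4] [0.55 0.14 0.05] [0.489 0.134 0.045] [0.604 0.144 0.054]
orange 90 [418.6 244.7] [0.746 0.312 0.05 ] [0.732 0.254 0.046] [0.759 0.365 0.054]
turq 726 [417.3 252.1] [0.763 0.308 0.039] [0.679 0.233 0.   ] [0.783 0.382 0.053]
```

```bash
python3 - <<'E'
from h import *
ims={n:get_image(n) for n in ["top","scene"]}
G={}
for n,im in ims.items():
    b=[x for x in blobs(mask(im,(50,60,50),(80,255,255),0)) if 260<x[1][0]<380 and x[1][1]>180]
    print(n,[(x[0],x[1].round(1)) for x in b]); G[n]=b
    # rest
    bl=[x for x in blobs(mask(im,(105,120,40),(125,255,255),0),400) if 200<x[1][1]<230 and x[1][0]<400]
    m=sum(x[2].astype(np.uint8) for x in bl)
    pts=np.argwhere(m)[:,::-1].astype(np.float32)
    W=np.array([onplane(im,u,v,0.006)[:2] for u,v in pts],np.float32)
    r=cv2.minAreaRect(W); print("rest z6",r, "corn",cv2.boxPoints(r).round(3).tolist())
    for x in bl:
        p=np.array([onplane(im,*q,0.006)[:2] for q in np.argwhere(x[2])[:,::-1]]); print(" side mean",p.mean(0).round(4))
    # white strip
    w=(cv2.inRange(cv2.cvtColor(im["color"],cv2.COLOR_BGR2HSV),(0,0,150),(180,60,255)))
    hull=cv2.convexHull(pts.astype(np.int32)); hm=np.zeros(w.shape,np.uint8); cv2.fillConvexPoly(hm,hull,255); w&=hm
    P=np.array([onplane(im,*q,0.008)[:2] for q in np.argwhere(w)[:,::-1]]); L=cv2.fitLine(P.astype(np.float32),cv2.DIST_L2,0,.01,.01).ravel(); print("white",len(P),P.mean(0).round(4),L.round(4))
    # canister cloud
    c=cloud(im,np.ones(im["range_z"].shape,bool)); s=c[(c[:,0]>.44)&(c[:,0]<.65)&(abs(c[:,1]-.136)<.045)&(c[:,2]>.03)&(c[:,2]<.07)]
    r=cv2.minAreaRect(s[:,:2].astype(np.float32)); L=cv2.fitLine(s[:,:2].astype(np.float32),cv2.DIST_L2,0,.01,.01).ravel(); print("can",len(s),r,L.round(4),s[:,2].max(), np.percentile(s[:,2],95))
for i in range(2):
    for j in range(2):
        p,e=tri(ray(ims["top"],*G["top"][i][1]),ray(ims["scene"],*G["scene"][j][1])); print(i,j,p.round(4),e)
E
```

```text
top [(np.int32(94), array([272. , 190.9])), (np.int32(99), array([274.9, 237.9]))]
rest z6 ((0.5308346152305603, -0.13253413140773773), (0.15631839632987976, 0.2174825817346573), 89.40454864501953) corn [[0.42100000381469727, -0.20999999344348907], [0.6389999985694885, -0.21199999749660492], [0.6399999856948853, -0.0560000017285347], [0.4230000078678131, -0.05299999937415123]]
 side mean [ 0.53  -0.085]
 side mean [ 0.53   -0.1808]
white 782 [ 0.5301 -0.134 ] [ 0.9999 -0.011   0.5301 -0.134 ]
can 907 ((0.5447860956192017, 0.13679373264312744), (0.15155942738056183, 0.048997294157743454), 2.1141977310180664) [0.999  0.0456 0.5441 0.1353] 0.05767668234665171 0.053168522491201596
scene [(np.int32(33), array([367.2, 190.5])), (np.int32(49), array([365.2, 213.4]))]
rest z6 ((0.5323503017425537, -0.1288708746433258), (0.1549680233001709, 0.2307071089744568), 89.59529876708984) corn [[0.41600000858306885, -0.20600000023841858], [0.6470000147819519, -0.2070000022649765], [0.6480000019073486, -0.052000001072883606], [0.4180000126361847, -0.050999999046325684]]
 side mean [ 0.5397 -0.179 ]
 side mean [ 0.5402 -0.0838]
white 341 [ 0.5369 -0.1332] [ 1.     -0.0088  0.5369 -0.1332]
can 433 ((0.5496018528938293, 0.1416328251361847), (0.1590048223733902, 0.04877778887748718), 2.5389058589935303) [0.9993 0.0375 0.5593 0.1426] 0.05424037121185252 0.05108843381809896
0 0 [0.6027 0.137  0.1244] 0.014856735259423966
0 1 [0.6118 0.1414 0.0442] 0.004111086978605612
1 0 [0.4786 0.1349 0.0448] 0.004009858716152618
1 1 [ 0.4785  0.1395 -0.0505] 0.008810679894502708
```

{"api": "apply_moves", "payload": {
  "rows": [0,0,-70,59,-49.9,8,8.54,0,0,-70,59,-49.9,8,8.54,0,0,-70,59,-49.9,8,8.54,0,0,-70,59,-49.9,8,8.54,0,0,-70,59,-49.9,8,8.54]
}}

```text
time_s: 0.92
position: [0.3344, -0.1835, 0.3725]
tool_rot: [2.465, 1.947, 0.001]
contact_force: [1.0, -1.1, 0.4]
gripper_width: 0.0849
```

```bash
cat >> h.py <<'E'
from scipy.spatial.transform import Rotation as Ro
def go(x,y,z,yaw):  # yaw= angle of tool y from world x
    s=read_state(); R=Ro.from_rotvec(s["tool_rot"]); ty=np.array([np.cos(yaw),np.sin(yaw),0]); tz=np.array([0,0,-1.]); tx=np.cross(ty,tz)
    T=Ro.from_matrix(np.stack([tx,ty,tz],1)); d=(R.inv()*T).as_rotvec(degrees=True); sh=R.inv().apply(np.array([x,y,z])-s["position"])*100
    print("pos",s["position"].round(4),"y-axis",R.apply([0,1,0]).round(3),"F",s["contact_force"].round(1),"turn",d.round(1),"shift",sh.round(2))
E
python3 -c "
from h import *
go(.545,.225,.30,.045)"
```

```text
pos [ 0.3344 -0.1835  0.3725] y-axis [ 0.973 -0.232  0.001] F [ 1.  -1.1  0.4] turn [  0.   0. -16.] shift [44.62 11.02  7.25]
```

{"api": "apply_moves", "payload": {
  "rows": [0,0,-16,44.6,11,6,8.54,0,0,-16,44.6,11,6,8.54,0,0,-16,44.6,11,6,8.54,0,0,-16,44.6,11,6,8.54,0,0,-16,44.6,11,6,8.54]
}}

```text
time_s: 1.55
position: [0.478, 0.0916, 0.3319]
tool_rot: [2.176, 2.265, 0.001]
contact_force: [0.8, -1.1, 0.3]
gripper_width: 0.0854
```

```bash
python3 -c "
from h import *
go(.545,.225,.25,.045)"
```

```text
pos [0.478  0.0916 0.3319] y-axis [0.999 0.04  0.001] F [ 0.8 -1.1  0.3] turn [ 0.   0.  -0.3] shift [13.06  7.22  8.19]
```

{"api": "apply_moves", "payload": {
  "rows": [0,0,0,6,3.5,3,8.54,0,0,0,11,6.5,6,8.54,0,0,0,12.5,7,8,8.54,0,0,0,12.5,7,8,8.54,0,0,0,12.5,7,8,8.54]
}}

```text
time_s: 2.17
position: [0.5423, 0.2167, 0.2524]
tool_rot: [2.177, 2.265, -0.0]
contact_force: [-0.0, -0.1, -0.4]
gripper_width: 0.0855
```

```bash
python3 -c "
from h import *
for n in ['scene','wrist']:
    im=get_image(n);cv2.imwrite('pics/%s1.png'%n,im['color'])
c=cloud(im,im['range_z']>0)
s=c[(c[:,0]>.44)&(c[:,0]<.65)&(abs(c[:,1]-.136)<.045)&(c[:,2]>.03)&(c[:,2]<.07)]
if len(s)>20: print('can wrist',len(s),cv2.minAreaRect(s[:,:2].astype(np.float32)),s[:,2].max())
im=get_image('top');c=cloud(im,im['range_z']>0);p=read_state()['position']
im2=get_image('scene');c2=cloud(im2,im2['range_z']>0)
for q in (c,c2):
    s=q[(abs(q[:,0]-p[0])<.09)&(abs(q[:,1]-p[1])<.05)&(q[:,2]>.02)&(q[:,2]<.16)]
    print(len(s), s.min(0).round(3) if len(s) else '', s.max(0).round(3) if len(s) else '')
go(.545,.225,.25,.045)"
```

```text
can wrist 15232 ((0.546211302280426, 0.14149439334869385), (0.14635910093784332, 0.0455944649875164), 2.6284420490264893) 0.05310631009515011
64 [0.492 0.197 0.1  ] [0.616 0.22  0.16 ]
123 [0.5   0.167 0.025] [0.623 0.238 0.159]
pos [0.5425 0.2164 0.2531] y-axis [0.999 0.039 0.001] F [ 0.3 -0.  -0.6] turn [ 0.1 -0.  -0.4] shift [0.85 0.28 0.31]
```

View pics/scene1.png

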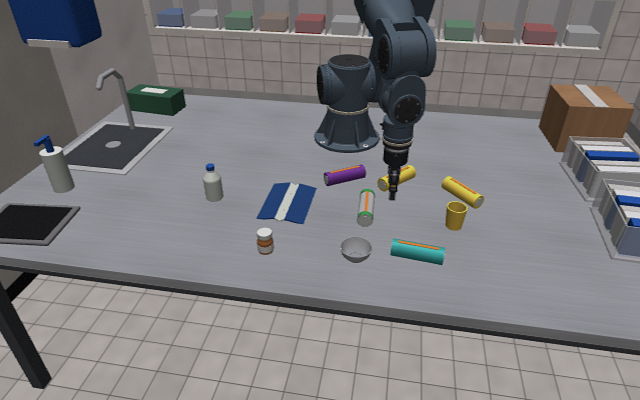

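View pics/wrist1.png

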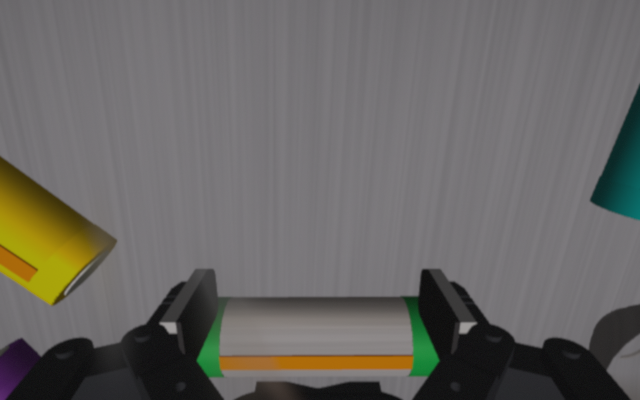

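Wrist view: canister between the fingers at px ~(317,335), stripe on top; front finger tip in the scene view at px ~(392,199). I'll check tip height.

```bash
python3 -c "
from h import *
im=get_image('scene');
cv2.imwrite('pics/crop.png',cv2.resize(im['color'][140:220,360:440],None,fx=7,fy=7,interpolation=cv2.INTER_NEAREST))
for v in (196,198,200):
  c,d=ray(im,392,v)
  for x in (.585,.6): print(v,x,(c+d*(x-c[0])/d[0]).round(3))
im=get_image('wrist');c=cloud(im,im['range_z']>0);
for lo,hi in ((.485,.5),(.5,.51),(.57,.585),(.585,.60),(.6,.61)):
  s=c[(c[:,0]>lo)&(c[:,0]<hi)&(abs(c[:,1]-.217)<.03)&(c[:,2]>.06)]; print(lo,len(s),s.min(0).round(3) if len(s) else '',s.max(0).round(3) if len(s) else '')
"
```

```text
196 0.585 [0.585 0.221 0.103]
196 0.6 [0.6   0.221 0.113]
198 0.585 [0.585 0.222 0.095]
198 0.6 [0.6   0.222 0.105]
200 0.585 [0.585 0.223 0.088]
200 0.6 [0.6   0.223 0.098]
0.485 4690 [0.485 0.21  0.095] [0.5   0.23  0.157]
0.5 3549 [0.5   0.204 0.092] [0.51  0.235 0.165]
0.57 2432 [0.57  0.229 0.139] [0.585 0.238 0.166]
0.585 6420 [0.585 0.208 0.093] [0.6   0.235 0.157]
0.6 3575 [0.6   0.216 0.135] [0.61  0.235 0.161]
```

View pics/crop.png

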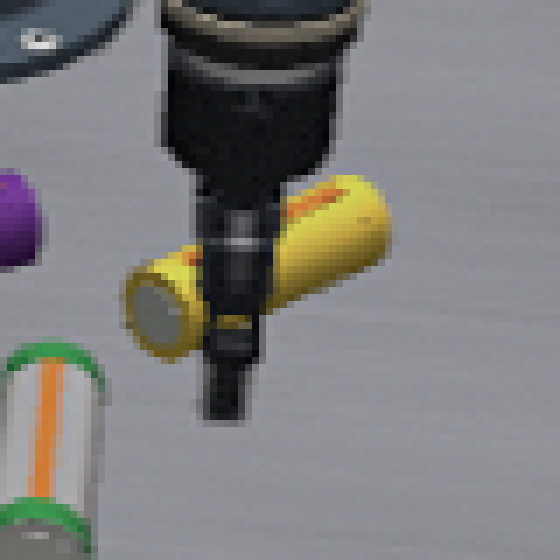

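{"api": "apply_moves", "payload": {
  "rows": [0,0,0,0,0.3,3,8.54,0,0,0,0,0.3,6,8.54,0,0,0,-0.5,0.3,7.7,8.54,0,0,0,-1.5,0.3,7.7,8.54,0,0,0,-2.5,0.3,7.7,8.54]
}}

```text
time_s: 3.1
position: [0.5468, 0.1915, 0.1761]
tool_rot: [2.177, 2.265, 0.002]
contact_force: [-0.6, 0.3, 0.2]
gripper_width: 0.0854
```

```bash
python3 -c "
from h import *
im=get_image('wrist');cv2.imwrite('pics/w2.png',im['color'])
go(.546,.177,.176,.045)"
```

```text
pos [0.5469 0.1905 0.1761] y-axis [0.999 0.039 0.001] F [ 1.4 -1.2 -0.5] turn [ 0.1  0.  -0.4] shift [-1.35 -0.14  0.01]
```

View pics/w2.png

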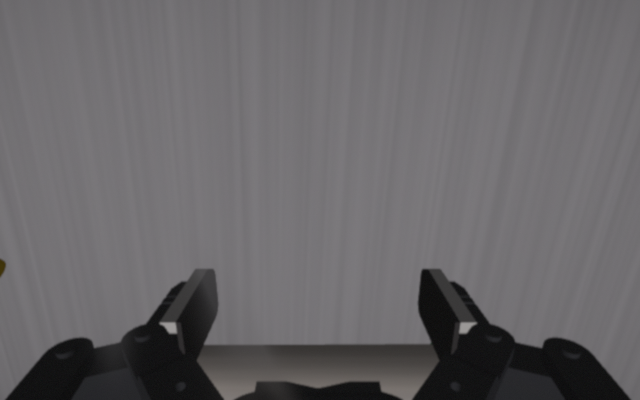

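Fingers are down behind the canister (visible near the image bottom at row ~345). Starting slow push.

{"api": "apply_moves", "payload": {
  "rows": [0,0,0,-0.3,0,0,8.54,0,0,0,-0.6,0,0,8.54,0,0,0,-0.9,0,0,8.54,0,0,0,-1.2,0,0,8.54,0,0,0,-1.5,0,0,8.54]
}}

```text
time_s: 3.78
position: [0.547, 0.1771, 0.175]
tool_rot: [-2.177, -2.265, 0.0]
contact_force: [0.1, -0.1, -0.6]
gripper_width: 0.0856
```

{"api": "apply_moves", "payload": {
  "rows": [0,0,0,-0.3,0,0,8.54,0,0,0,-0.6,0,0,8.54,0,0,0,-0.9,0,0,8.54,0,0,0,-1.2,0,0,8.54,0,0,0,-1.5,0,0,8.54]
}}

```text
time_s: 4.4
position: [0.5476, 0.162, 0.1751]
tool_rot: [2.177, 2.265, 0.0]
contact_force: [0.9, -0.1, -0.4]
gripper_width: 0.0856
```

```bash
cat > st.py <<'E'
from h import *
import sys
im=get_image('top')
cv2.imwrite('pics/%s.png'%sys.argv[1],cv2.resize(im['color'][130:300,200:440],None,fx=3,fy=3))
b=[x for x in blobs(mask(im,(50,60,50),(80,255,255),0),8) if 250<x[1][0]<440 and 150<x[1][1]<280]
for a,c,m in b: print('green',a,c.round(1),onplane(im,*c,.045).round(3))
c=cloud(im,im['range_z']>0)
go(.531,-.085,.180,-.009)
E
python3 st.py t3
```

```text
green 97 [275.7 190.5] [0.613 0.129 0.045]
green 60 [282.1 237.4] [0.48  0.113 0.045]
pos [0.5476 0.1617 0.175 ] y-axis [ 0.999  0.04  -0.   ] F [ 0.1 -0.9 -0.3] turn [-0.   0.   2.8] shift [-24.59  -2.64  -0.49]
```

View pics/t3.png

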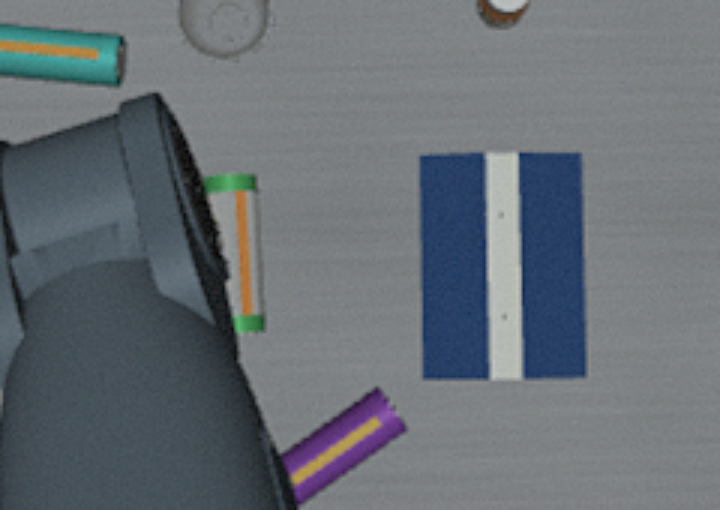

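{"api": "apply_moves", "payload": {
  "rows": [0,0,0.2,-0.35,0,0,8.54,0,0,0.4,-0.7,0,0,8.54,0,0,0.6,-1.05,0,0,8.54,0,0,0.8,-1.4,0,0,8.54,0,0,1,-1.75,0,0,8.54]
}}

```text
time_s: 5.08
position: [0.5483, 0.1445, 0.1751]
tool_rot: [-2.197, -2.246, -0.0]
contact_force: [-0.5, -1.1, 0.3]
gripper_width: 0.0852
```

{"api": "apply_moves", "payload": {
  "rows": [0,0,0.2,-0.35,0,0,8.54,0,0,0.4,-0.7,0,0,8.54,0,0,0.6,-1.05,0,0,8.54,0,0,0.8,-1.4,0,0,8.54,0,0,1,-1.75,0,0,8.54]
}}

```text
time_s: 5.7
position: [0.5487, 0.127, 0.1751]
tool_rot: [-2.216, -2.226, -0.0]
contact_force: [0.4, -0.7, -0.2]
gripper_width: 0.0853
```

```bash
python3 st.py t4
```

```text
green 69 [291.3 189.6] [0.615 0.085 0.045]
green 40 [296.8 236.5] [0.481 0.071 0.045]
pos [0.5487 0.1267 0.175 ] y-axis [ 1.     0.004 -0.   ] F [-0.5 -0.7 -0.3] turn [-0.   0.   0.8] shift [-21.16  -1.86  -0.49]
```

View pics/t4.png

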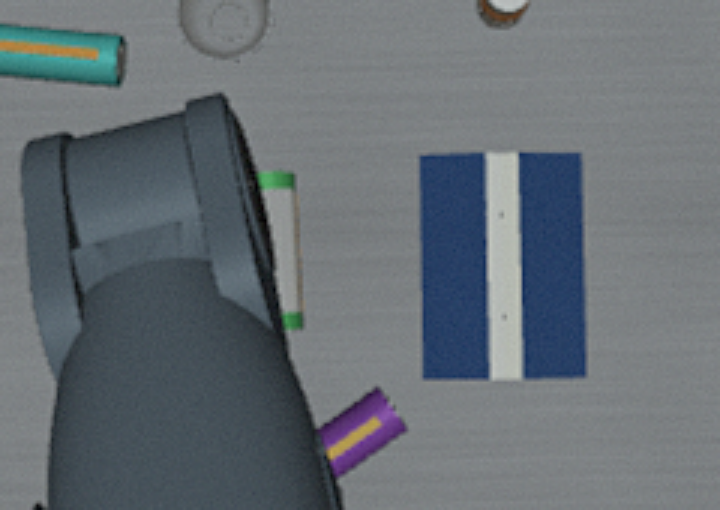

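{"api": "apply_moves", "payload": {
  "rows": [0,0,0.2,-0.35,0,0,8.54,0,0,0.4,-0.7,0,0,8.54,0,0,0.6,-1.05,0,0,8.54,0,0,0.8,-1.4,0,0,8.54,0,0,0.8,-1.75,0,0,8.54]
}}

```text
time_s: 6.38
position: [0.5488, 0.1095, 0.1751]
tool_rot: [-2.232, -2.211, -0.0]
contact_force: [0.5, -1.1, -0.3]
gripper_width: 0.0855
```

{"api": "apply_moves", "payload": {
  "rows": [0,0,0,-0.35,0,0,8.54,0,0,0,-0.7,0,0,8.54,0,0,0,-1.05,0,0,8.54,0,0,0,-1.4,0,0,8.54,0,0,0,-1.75,0,0,8.54]
}}

```text
time_s: 7.0
position: [0.5486, 0.092, 0.1751]
tool_rot: [2.232, 2.211, 0.0]
contact_force: [-0.5, 0.0, -1.1]
gripper_width: 0.0854
```

{"api": "apply_moves", "payload": {
  "rows": [0,0,0,-0.35,0,0,8.54,0,0,0,-0.7,0,0,8.54,0,0,0,-1.05,0,0,8.54,0,0,0,-1.4,0,0,8.54,0,0,0,-1.75,0,0,8.54]
}}

```text
time_s: 7.62
position: [0.5484, 0.0745, 0.175]
tool_rot: [-2.232, -2.211, 0.0]
contact_force: [-0.0, -0.0, 0.3]
gripper_width: 0.0852
```

{"api": "apply_moves", "payload": {
  "rows": [0,0,0,-0.35,0,0,8.54,0,0,0,-0.7,0,0,8.54,0,0,0,-1.05,0,0,8.54,0,0,0,-1.4,0,0,8.54,0,0,0,-1.75,0,0,8.54]
}}

```text
time_s: 8.25
position: [0.5483, 0.057, 0.175]
tool_rot: [-2.232, -2.211, -0.0]
contact_force: [0.9, -0.1, 0.6]
gripper_width: 0.0854
```

```bash
python3 st.py t5
```

```text
pos [0.5483 0.0567 0.175 ] y-axis [ 1.    -0.009 -0.   ] F [-0.5 -0.9 -0.4] turn [-0.  0. -0.] shift [-14.18  -1.6   -0.49]
```

View pics/t5.png

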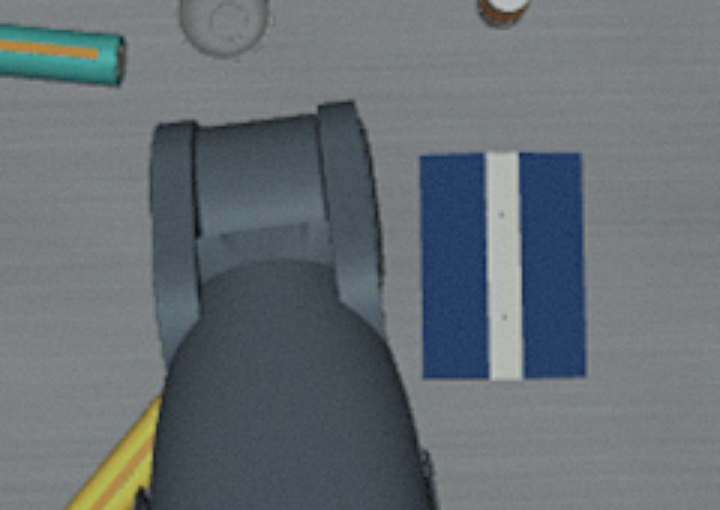

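The top view hides the canister under the arm; I'll check with the scene camera.

```bash
cat > sc.py <<'E'
from h import *
import sys
im=get_image('scene')
cv2.imwrite('pics/%s.png'%sys.argv[1],cv2.resize(im['color'][140:260,220:420],None,fx=4,fy=4))
b=[x for x in blobs(mask(im,(45,60,40),(80,255,255),0),8) if 220<x[1][0]<420 and 150<x[1][1]<250]
for a,c,m in b:
    p=cloud(im,m); print('green',a,c.round(1),np.median(p,0).round(3),p.min(0).round(3),p.max(0).round(3))
go(.548,-.085,.180,-.009)
E
python3 sc.py s5
```

```text
green 27 [330.9 187.3] [0.482 0.013 0.048] [ 0.41  -0.014  0.   ] [0.495 0.027 0.052]
green 46 [327.7 210.3] [0.617 0.024 0.046] [ 0.569 -0.01   0.001] [0.627 0.047 0.052]
pos [0.5483 0.0569 0.1751] y-axis [ 1.   -0.01 -0.  ] F [ 0.2 -0.2 -0.1] turn [-0.  0. -0.] shift [-14.19   0.1   -0.49]
```

View pics/s5.png

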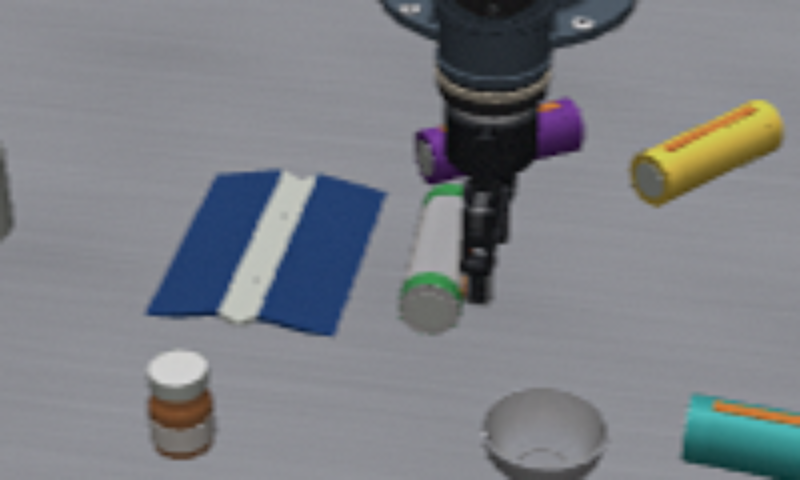

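Canister sits just ahead of the fingers, roughly parallel (scene px 328–331, 187–210). Continuing.

{"api": "apply_moves", "payload": {
  "rows": [0,0,0,-0.35,0,0,8.54,0,0,0,-0.7,0,0,8.54,0,0,0,-1.05,0,0,8.54,0,0,0,-1.4,0,0,8.54,0,0,0,-1.75,0,0,8.54]
}}

```text
time_s: 8.98
position: [0.5481, 0.0395, 0.1751]
tool_rot: [2.232, 2.211, 0.0]
contact_force: [0.1, -0.4, -0.4]
gripper_width: 0.085
```

{"api": "apply_moves", "payload": {
  "rows": [0,0,0,-0.35,0,0,8.54,0,0,0,-0.7,0,0,8.54,0,0,0,-1.05,0,0,8.54,0,0,0,-1.4,0,0,8.54,0,0,0,-1.75,0,0,8.54]
}}

```text
time_s: 9.6
position: [0.548, 0.022, 0.1751]
tool_rot: [-2.232, -2.211, -0.0]
contact_force: [-0.6, 0.3, 0.7]
gripper_width: 0.0857
```

{"api": "apply_moves", "payload": {
  "rows": [0,0,0,-0.35,0,0,8.54,0,0,0,-0.7,0,0,8.54,0,0,0,-1.05,0,0,8.54,0,0,0,-1.4,0,0,8.54,0,0,0,-1.75,0,0,8.54]
}}

```text
time_s: 10.22
position: [0.5478, 0.0045, 0.1751]
tool_rot: [2.231, 2.211, 0.0]
contact_force: [-0.6, -0.3, -0.2]
gripper_width: 0.0855
```

{"api": "apply_moves", "payload": {
  "rows": [0,0,0,-0.3,0,-0.05,8.54,0,0,0,-0.6,0,-0.1,8.54,0,0,0,-0.9,0,-0.15,8.54,0,0,0,-1.2,0,-0.2,8.54,0,0,0,-1.5,0,-0.2,8.54]
}}

```text
time_s: 10.85
position: [0.5477, -0.0105, 0.1771]
tool_rot: [2.232, 2.211, 0.0]
contact_force: [-0.8, 0.8, 0.7]
gripper_width: 0.0858
```

{"api": "apply_moves", "payload": {
  "rows": [0,0,0,-0.3,0,-0.1,8.54,0,0,0,-0.6,0,-0.15,8.54,0,0,0,-0.9,0,-0.2,8.54,0,0,0,-1.2,0,-0.25,8.54,0,0,0,-1.5,0,-0.3,8.54]
}}

```text
time_s: 11.48
position: [0.5476, -0.0254, 0.1801]
tool_rot: [-2.231, -2.211, -0.0]
contact_force: [0.7, 3.0, 1.0]
gripper_width: 0.0851
```

```bash
python3 sc.py s6
```

```text
green 13 [307.5 185.1] [ 0.486 -0.07   0.048] [ 0.403 -0.09  -0.001] [ 0.494 -0.06   0.054]
green 49 [303.4 207.9] [ 0.621 -0.053  0.049] [ 0.568 -0.092  0.006] [ 0.631 -0.034  0.056]
pos [ 0.5475 -0.0257  0.1801] y-axis [ 1.    -0.009  0.   ] F [-0.8 -0.   0.1] turn [ 0.  0. -0.] shift [-5.93  0.1   0.02]
```

View pics/s6.png

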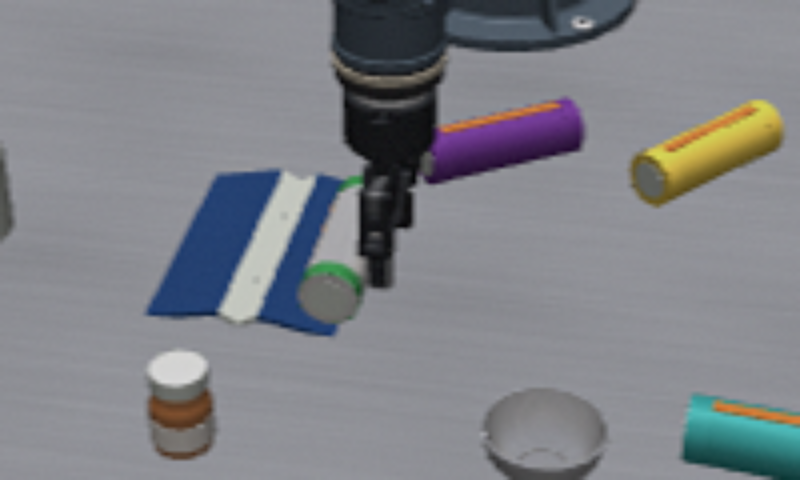

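On the ramp, parallel, front end at x≈0.63 (rest ends 0.641). Continuing up slowly.

{"api": "apply_moves", "payload": {
  "rows": [0,0,0,-0.3,0,0,8.54,0,0,0,-0.6,0,0,8.54,0,0,0,-0.9,0,0,8.54,0,0,0,-1.2,0,-0.1,8.54,0,0,0,-1.5,0,-0.1,8.54]
}}

```text
time_s: 12.15
position: [0.5474, -0.0405, 0.1812]
tool_rot: [2.232, 2.211, 0.0]
contact_force: [0.2, 3.4, 1.5]
gripper_width: 0.0855
```

{"api": "apply_moves", "payload": {
  "rows": [0,0,0,-0.3,0,0,8.54,0,0,0,-0.6,0,0,8.54,0,0,0,-0.9,0,0,8.54,0,0,0,-1.2,0,-0.1,8.54,0,0,0,-1.5,0,-0.1,8.54]
}}

```text
time_s: 12.78
position: [0.5473, -0.0555, 0.1821]
tool_rot: [2.231, 2.211, 0.0]
contact_force: [0.4, 2.0, 1.0]
gripper_width: 0.0856
```

{"api": "apply_moves", "payload": {
  "rows": [0,0,0,-0.25,0,0,8.54,0,0,0,-0.5,0,0,8.54,0,0,0,-0.75,0,0,8.54,0,0,0,-1,0,0,8.54,0,0,0,-1.2,0,0,8.54]
}}

```text
time_s: 13.4
position: [0.5472, -0.0674, 0.1821]
tool_rot: [2.232, 2.211, 0.0]
contact_force: [-0.4, 2.6, 1.2]
gripper_width: 0.0856
```

```bash
python3 sc.py s7
```

```text
green 11 [295.6 181.6] [ 0.483 -0.114  0.056] [ 0.378 -0.141 -0.004] [ 0.565 -0.083  0.112]
green 48 [291.3 204.5] [ 0.62  -0.094  0.057] [ 0.608 -0.12   0.038] [ 0.63  -0.076  0.062]
pos [ 0.5472 -0.0676  0.182 ] y-axis [ 1.    -0.009 -0.   ] F [0.5 0.6 0.7] turn [-0.  0. -0.] shift [-1.74  0.1   0.2 ]
```

View pics/s7.png

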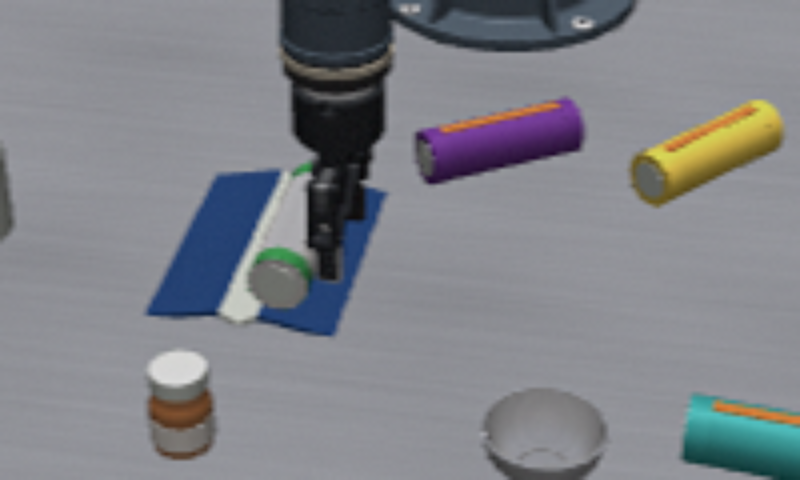

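Near the crest; slow down.

{"api": "apply_moves", "payload": {
  "rows": [0,0,0,-0.15,0,0,8.54,0,0,0,-0.3,0,0,8.54,0,0,0,-0.45,0,0,8.54,0,0,0,-0.6,0,0,8.54,0,0,0,-0.75,0,0,8.54]
}}

```text
time_s: 14.08
position: [0.5471, -0.0749, 0.182]
tool_rot: [2.232, 2.211, -0.0]
contact_force: [0.3, 0.9, 0.7]
gripper_width: 0.0856
```

{"api": "apply_moves", "payload": {
  "rows": [0,0,0,-0.15,0,0,8.54,0,0,0,-0.3,0,0,8.54,0,0,0,-0.45,0,0,8.54,0,0,0,-0.6,0,0,8.54,0,0,0,-0.75,0,0,8.54]
}}

```text
time_s: 14.7
position: [0.547, -0.0824, 0.182]
tool_rot: [2.232, 2.211, -0.0]
contact_force: [-0.2, 0.2, -0.3]
gripper_width: 0.0853
```

```bash
python3 sc.py s8
```

```text
green 9 [291.2 180.9] [ 0.482 -0.129  0.058] [ 0.478 -0.134  0.053] [ 0.489 -0.121  0.059]
green 47 [286.8 203.7] [ 0.621 -0.107  0.059] [ 0.608 -0.135  0.039] [ 0.631 -0.091  0.067]
pos [ 0.547  -0.0825  0.182 ] y-axis [ 1.    -0.009 -0.   ] F [-0.7 -1.  -0.1] turn [-0.  0. -0.] shift [-0.25  0.1   0.2 ]
```

View pics/s8.png

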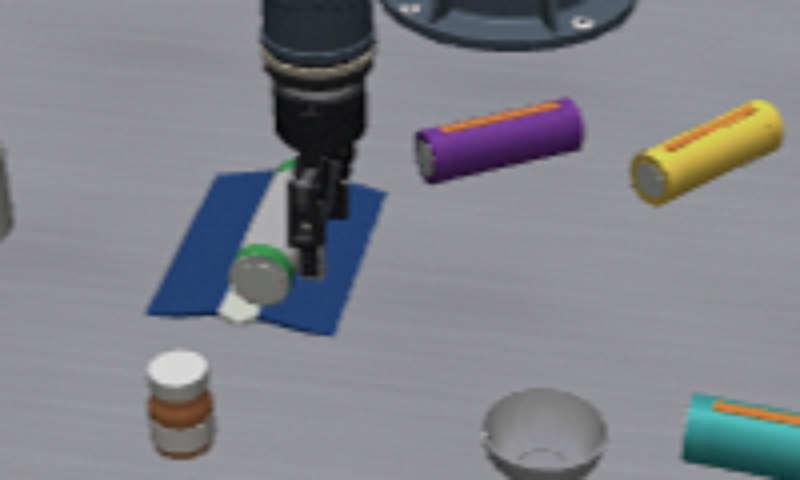

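{"api": "apply_moves", "payload": {
  "rows": [0,0,0,-0.1,0,0,8.54,0,0,0,-0.2,0,0,8.54,0,0,0,-0.2,0,0,8.54,0,0,0,-0.2,0,0,8.54,0,0,0,-0.2,0,0,8.54]
}}

```text
time_s: 15.38
position: [0.547, -0.0842, 0.1821]
tool_rot: [-2.231, -2.211, -0.0]
contact_force: [0.5, -0.9, 0.6]
gripper_width: 0.0855
```

```bash
python3 sc.py s9
```

```text
green 19 [288.8 181.6] [ 0.485 -0.136  0.055] [ 0.382 -0.172 -0.005] [ 0.498 -0.121  0.06 ]
green 46 [282.  204.4] [ 0.621 -0.124  0.053] [ 0.608 -0.151  0.033] [ 0.631 -0.106  0.059]
pos [ 0.547  -0.0842  0.1821] y-axis [ 1.    -0.009  0.   ] F [-0.3 -0.2  0.8] turn [ 0.  0. -0.] shift [-0.08  0.1   0.21]
```

View pics/s9.png

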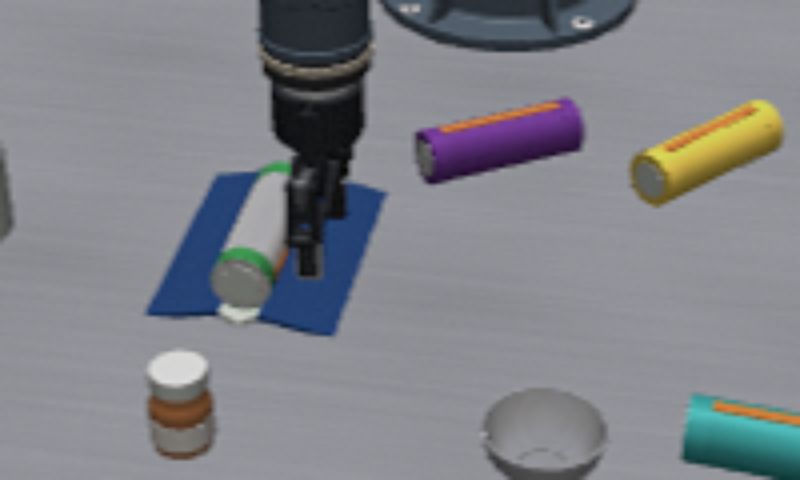

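It dropped in (gap now visible between canister and finger). Retract back, then up and aside.

{"api": "apply_moves", "payload": {
  "rows": [0,0,0,0.5,0,0,8.54,0,0,0,1.5,0,-0.2,8.54,0,0,0,3,0,-0.5,8.54,0,0,0,5,0,-2,8.54,0,0,0,7,0,-5,8.54]
}}

```text
time_s: 16.05
position: [0.5472, -0.0125, 0.2327]
tool_rot: [-2.23, -2.211, 0.001]
contact_force: [0.3, -0.6, 0.0]
gripper_width: 0.0854
```

{"api": "apply_moves", "payload": {
  "rows": [0,0,0,2,0,-4,8.54,0,0,0,6,0,-8,8.54,0,0,0,11,0,-12,8.54,0,0,0,16,0,-15,8.54,0,0,0,21,0,-15,8.54]
}}

```text
time_s: 16.68
position: [0.5491, 0.1987, 0.386]
tool_rot: [2.229, 2.211, 0.008]
contact_force: [0.7, -0.2, -0.7]
gripper_width: 0.0855
```

{"api": "apply_moves", "payload": {
  "rows": [0,0,0,0,0,0,8.54,0,0,0,0,0,0,8.54,0,0,0,0,0,0,8.54,0,0,0,0,0,0,8.54]
}}

```text
time_s: 17.18
position: [0.5496, 0.1949, 0.3822]
tool_rot: [-2.233, -2.21, 0.0]
contact_force: [0.6, 0.3, -0.5]
gripper_width: 0.0853
```

```bash
python3 sc.py s10; python3 st.py t10; python3 - <<'E'
from h import *
for n in ("top","scene"):
    im=get_image(n); c=cloud(im,im["range_z"]>0)
    s=c[(c[:,0]>.4)&(c[:,0]<.68)&(abs(c[:,1]+.132)<.05)&(c[:,2]>.035)&(c[:,2]<.09)]
    t=s[s[:,2]>.05]
    print(n,cv2.minAreaRect(s[:,:2].astype(np.float32)),s[:,0].min(),s[:,0].max(),np.percentile(s[:,2],95),cv2.fitLine(t[:,:2].astype(np.float32),cv2.DIST_L2,0,.01,.01).ravel())
E
```

```text
green 36 [291.8 182.8] [ 0.486 -0.122  0.052] [ 0.387 -0.172 -0.003] [ 0.495 -0.105  0.058]
green 46 [282.  204.4] [ 0.62  -0.123  0.054] [ 0.606 -0.15   0.033] [ 0.631 -0.106  0.058]
pos [0.5496 0.195  0.3822] y-axis [ 1.   -0.01 -0.  ] F [ 0.1 -0.6  1.3] turn [-0.   0.  -0.1] shift [-28.     0.13  20.22]
green 99 [368.  186.5] [ 0.619 -0.133  0.045]
green 99 [369.  233.5] [ 0.485 -0.132  0.045]
pos [0.5496 0.1951 0.3821] y-axis [ 1.   -0.01  0.  ] F [ 0.2 -0.6 -0. ] turn [ 0.  -0.  -0.1] shift [-28.03  -1.58  20.21]
top ((0.5500532388687134, -0.13374435901641846), (0.05061270296573639, 0.14983850717544556), 89.51688385009766) 0.4749969145956908 0.6251031645098188 0.05947492203569888 [ 0.9998527  -0.01716308  0.5500847  -0.13353299]
scene ((0.5538440346717834, -0.12829288840293884), (0.05040614306926727, 0.16020411252975464), 89.39899444580078) 0.47375646285165146 0.6338739452990763 0.05828253663093353 [ 0.99989897 -0.01421255  0.5587298  -0.1284358 ]
```

View pics/t10.png

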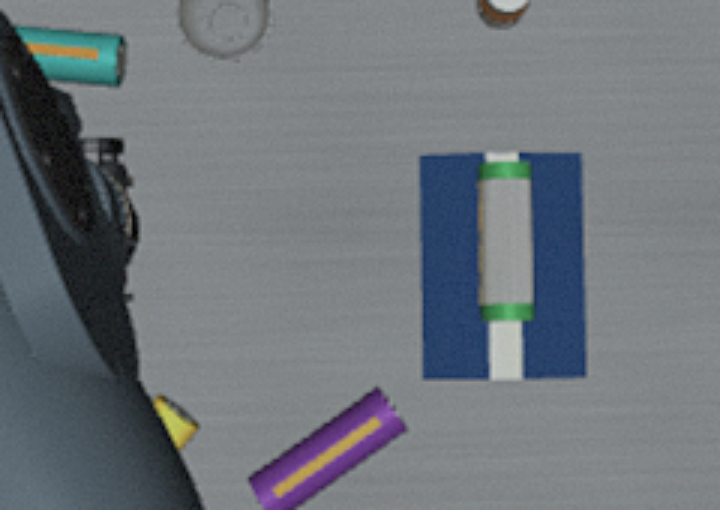

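View pics/s10.png

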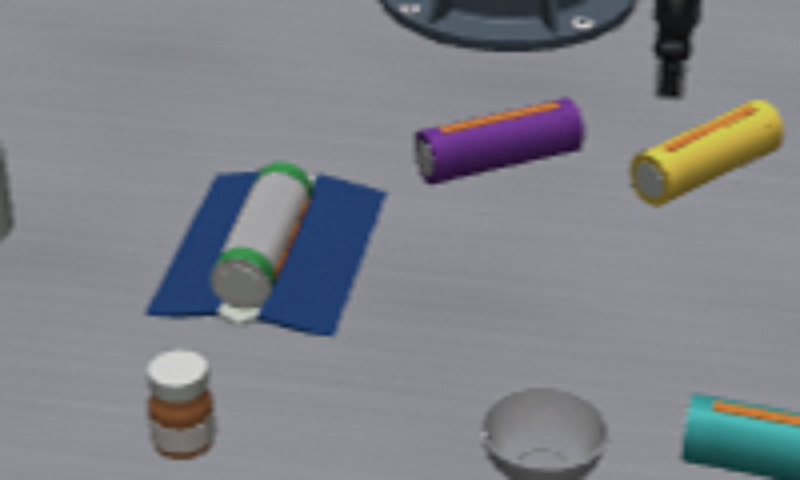

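Seated: axis at (0.550, -0.133), top about 57 mm up, canister x 0.475–0.625 within the rest's 0.421–0.641. It hasn't moved between views, and the hand is clear.

```bash
python3 -c "
from workcell import *
print(sign_off())"
```

```text
the job is handed in; nothing more can be done
None
```

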